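# Park the block plane on its sloped rest

### The job

Park the block plane on the narrow sloped wooden plane rest: sole flat on the sloping deck, lengthwise along it and centred, with the end carrying the brown round knob uphill. Set it down rather than dropping it, leave it resting there by itself, and do not disturb the handheld moisture meter.

Things in the scene. Friction and masses are not known exactly. Their poses are not given: they have to be found in the camera images.
- plane_mid (a point): small iron block plane, 46 mm wide (its x), 150 mm long (its y), dark grey, 54 mm high, with a brown round knob near one end and a black rounded palm cap near the other. The point lies midway along and across it, 16 mm above its flat sole. The flat upright side walls, 46 mm apart over the outsides, reach from the sole to 32 mm above it and are the place to grasp it; its z is up. About 0.6 to 0.9 kg. It stands on the bench on its sole
- plane_knob (a point): the brown round knob of the block plane, on its centre line 55 mm from the middle towards the -y end, 36 mm above the sole: this end goes uphill
- rest_deck: sloped deck of the wooden plane rest that is screwed to the bench (ply base 215 x 100 x 12 mm): a honey-brown wooden strip 40 mm wide and 195 mm long on two posts. The origin is the centre of the deck's upper face, 76 mm above the bench. x runs uphill along the deck (15 degrees above level), y across it, z square out of its upper face. At the low end a dark stop strip, 12 mm long and 10 mm high, closes the deck; sides and high end are open
- meter_mid (a point): handheld moisture meter with keys and small screen, 47 x 150 x 22 mm, a bystander of about the plane's outline, lying flat on the bench; the point is its centre. It and the plane may have swapped places. (A second such meter at the far right corner of the bench is only scenery.)

How it is judged:
On the way:
1. the plane is lifted off the bench (height (world z) of plane_mid above 0.06 m), for 0.1 s.
At the end, for the whole second after the job is handed in: Plane released and at rest on the deck: middle within 15 mm of the deck's centre line and 30 mm of its middle lengthwise, sole flat (within 4 mm and about 6 degrees), along the deck within 11 degrees, knob end uphill; moisture meter within 30 mm of where it was (y of plane_mid in the frame of rest_deck between -0.015 and 0.015 m and x of plane_mid in the frame of rest_deck between -0.03 and 0.03 m and z of plane_mid in the frame of rest_deck between 0.012 and 0.02 m and x of plane_knob in the frame of rest_deck above 0.01 m and angle between the y axis of plane_mid and the x axis of rest_deck, either way round below 0.2 rad and angle between the z axis of plane_mid and the z axis of rest_deck, either way round below 0.1 rad and linear speed of block_plane below 0.02 m/s and distance of meter_mid from where it was at the start of the episode below 0.03 m); the robot touches nothing.
It fails at once if the plane is dropped (falls freely faster than 0.5 m/s) (linear speed of block_plane above 0.5 m/s and contact force between the fingers and block_plane below 0.3 N).
It fails at once if the moisture meter is shifted by more than 30 mm (distance of meter_mid from where it was at the start of the episode above 0.03 m).
It also fails if it takes over 42 s, if anything falls off the work surface, if the arm or the gripper's body presses on something with over 40 N, if the wrist force passes 120 N, or if a joint passes its speed limit or range.

### The arm

A 7-joint arm with a two-finger parallel gripper is mounted at the origin on a cart in front of the work surface, level with it; the furniture and walls round the work are solid. World frame = base frame: x ahead of the robot, y to its left, z up, the work surface at z = 0. Lengths are in m, angles in rad, forces in N, time in s.
With the tool pointing down it reaches from about 0.4 to 0.85 m from the base axis. Payload 10.4 kg.
Tool frame: the origin (TCP) lies at the very end of the fingers, on their centre line; the grasp point (between the pads) lies r.hold_point_z behind it (r.hold_point_z is the distance from the TCP to the grasp point, in m); z points along the fingers, y is the direction in which the jaws open and shut (so a half turn about z gives the same grasp; the last joint's range is limited). The gripper opens to 87 mm and grips with 3 to 60 N. Pads are 19 mm wide; open, the fingers measure 117 mm over their backs; the gripper's body (75 mm by 190 mm) begins 51 mm behind the grasp point.
Start: joints at [1.308, 0.332, -0.065, 1.46, 0.022, 1.35, -0.088], TCP at [0.148, -0.607, 0.223] pointing down, gripper open.
Joint ranges: [-2.6, 2.6], [-0.5, 2.12], [-1.47, 1.34], [0.16, 2.42], [-1.27, 4.41], [0.06, 2.06], [-2.6, 2.6]. Speed limits (rad/s): [2.22, 2.22, 2.79, 2.79, 3.14, 3.14, 3.14].

### API

Orientations are given as a unit quaternion [x, y, z, w].
In Python, from bench import r gives the robot as it stands.
- The arm moves only by the tool send_rows, never from a script. Its argument "commands" is a list of rows, each a list of 7 numbers: the shift along the world's x, y, z normalised to -1 to 1, where 1 is 0.03 m, then the turn, a rotation vector about the world's x, y, z normalised to -1 to 1, where 1 is 5 degrees, then the gripper command: -1 is fully open, 1 is shut, values between are in proportion. In form: [[tx, ty, tz, ax, ay, az, jaw], ...]. A call has 1 to 10 rows; each row shifts and turns the pose as measured when the row begins; what a row does not reach is not made up. A row lasts 1/12 s, in which the tool goes at most 41.7 mm and 7.16 degrees, less where a joint would pass 70% of its speed; a pose out of reach is approached as far as the arm can. A call with a number of a shift or a turn outside -1 to 1 is refused whole. A call with a gripper value outside its range is refused whole. The fingers move at their own pace and stop on an object; "grip_force" is the grip in N (left out, the last holds). Time passes only in rows, so rows that do not move let the fingers close. It gives the time, the measured TCP pose, the force and the opening at its end, in the units of the state.
- r.read_state(): the state, without advancing time (a new reading comes with each control period).
- r.camera(name): name is "scene" or "top"; returns the picture (400x640x3 uint8, blue, green, red); there is no depth.
- r.calibration(name): a dict with "K" (3x3 intrinsics, pixels), "R" (3x3) and "t" (3): a world point X has camera coordinates R X + t. Camera axes: x right, y down, z forward; pixel columns grow to the right and rows downward; lengths in m; the calibration is good to about 2 mm. A picture is of the moment at which its call begins. calibration takes no time and is no camera call.
- r.close_job(): hands the job in, once; it reports no verdict.
The state is a dict: "time": time; "joint_positions": joint angles; "joint_vel": joint speeds; "joint_torque": joint torques, N m; "ee_pos": TCP position; "eef_rot": TCP orientation; "ft_force": force on the tool from outside, world axes, zero at the start; "torque": the same for the moment, N m; "width": finger opening in m.
Only numpy, scipy, OpenCV 4.12 (cv2) and the standard library are available. Lean on these libraries where they do the work, as an engineer would, in place of code of your own. Each camera call takes 0.05 s, during which the arm holds its last target.

## Working session

There is one attempt and no reset: what is moved stays moved. The work goes in short steps, Python scripts to look and compute and a tool call to move; the robot and the scene stay as the last step left them, time stands still between calls to the robot, and variables do not carry over. Pictures are saved under pics/ and viewed, and the job is handed in when it is done.

Besides the shell and the picture viewer there is one more tool, called after "Emit:" by a JSON object that holds its "fn" and its "kwargs". send_rows: Moves the arm, as the interface text tells. Scaled input: -1 to 1 covers 0.03 m each way for a shift and 5 degrees each way for a turn. Its arguments: {"type":"object","properties":{"commands":{"type":"array"},"grip_force":{"type":"number"}},"required":["commands"]}

```bash
mkdir -p pics; python3 - <<'E'
from bench import r
import cv2
s=r.read_state();print({k:(v if not hasattr(v,'round') else v) for k,v in s.items()},r.hold_point_z)
for n in("scene","top"):
    cv2.imwrite(f"pics/{n}0.png",r.camera(n)); c=r.calibration(n);print(n,c)
E
```

```text
{'time': 0.0, 'joint_positions': array([ 1.30839822,  0.33286054, -0.06468714,  1.46095109,  0.02162454,
        1.34989066, -0.08847045]), 'joint_vel': array([-9.50114424e-04, -1.60206968e-03,  1.36900941e-03, -1.10159513e-03,
        6.62923164e-04, -9.12201970e-04,  7.65574759e-06]), 'joint_torque': array([-4.34004633e-04, -6.23261762e+01,  2.41184060e-02, -3.89893878e+01,
       -6.14507147e-02,  3.98060633e-02,  1.18348407e-04]), 'ee_pos': array([ 0.14832781, -0.60674435,  0.22175633]), 'eef_rot': array([ 9.92817837e-01,  1.19633791e-01, -1.31035929e-04, -6.94502943e-04]), 'ft_force': array([ 0.79433721, -1.27446649,  0.164166  ]), 'torque': array([-0.0223743 , -0.00053566,  0.00498067]), 'width': 0.08670548580634967} 0.0187
scene {'K': array([[393.96437847,   0.        , 320.72488204],
       [  0.        , 393.96437847, 200.49957903],
       [  0.        ,   0.        ,   1.        ]]), 'R': array([[-0.89784217, -0.44029683,  0.00425856],
       [-0.28459458,  0.57290391, -0.76862672],
       [ 0.33598416, -0.69131745, -0.63968338]]), 't': array([0.51248737, 0.16353416, 0.89425213])}
top {'K': array([[475.35512984,   0.        , 325.38571509],
       [  0.        , 475.35512984, 203.61843101],
       [  0.        ,   0.        ,   1.        ]]), 'R': array([[-0.02892334, -0.99952215, -0.01090503],
       [-0.99146093,  0.03007446, -0.12688872],
       [ 0.12715605,  0.00714187, -0.99185701]]), 't': array([0.09803631, 0.5543635 , 0.9558519 ])}
```

View pics/scene0.png

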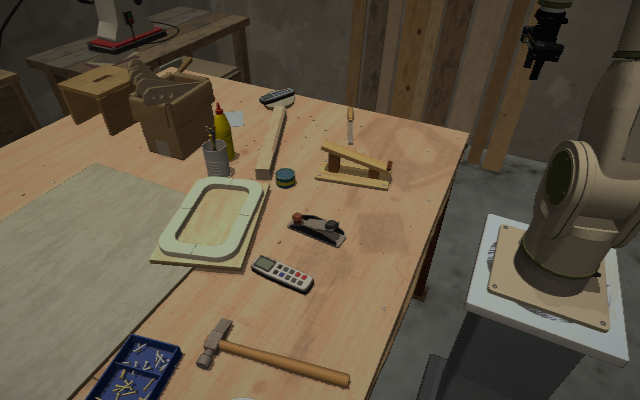

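View pics/top0.png

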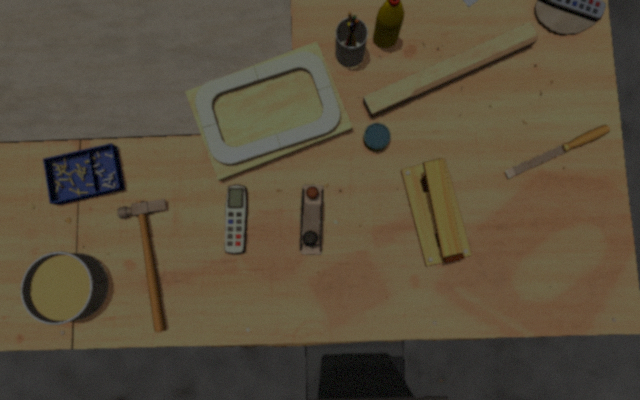

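The plane is at top (312,220) with its knob at (312,192), pointing away from the robot. The meter is at (236,220). The rest is at (437,210) with its dark stop at (452,258), so uphill is away from the robot. I'll enlarge these areas to measure them.

```bash
python3 - <<'E'
import cv2,numpy as np
t=cv2.imread("pics/top0.png");s=cv2.imread("pics/scene0.png")
a=cv2.resize(t[150:275,280:480],None,fx=4,fy=4,interpolation=cv2.INTER_CUBIC)
b=cv2.resize(s[130:255,270:400],None,fx=4.6,fy=4.6,interpolation=cv2.INTER_CUBIC)
cv2.imwrite("pics/tc.png",cv2.convertScaleAbs(a,alpha=1.8));cv2.imwrite("pics/sc.png",cv2.convertScaleAbs(b,alpha=1.5))
E
```

```text
(no output)
```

View pics/tc.png

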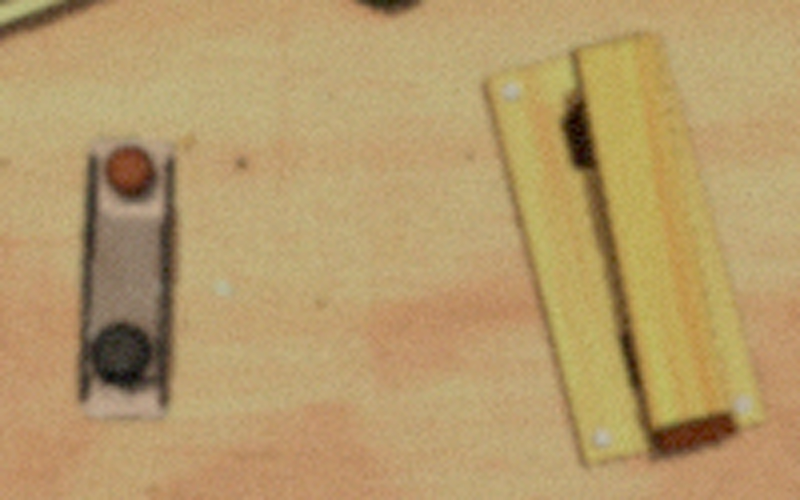

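View pics/sc.png

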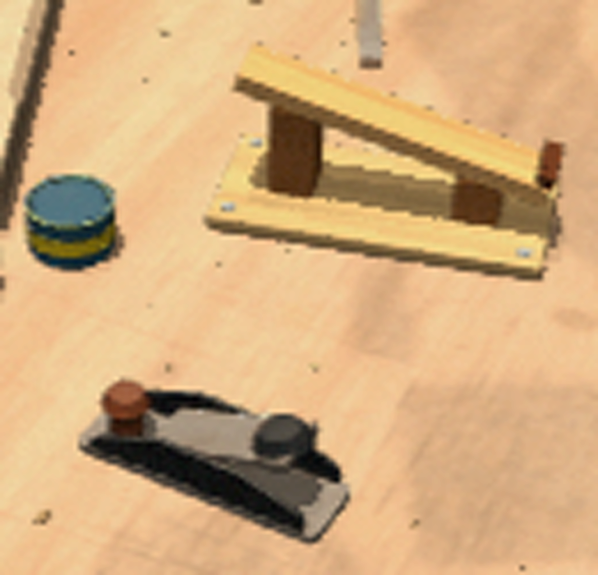

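```bash
cat >h.py <<'E'
import numpy as np, cv2
from bench import r
def ray(n,u,v):
    c=r.calibration(n);R=c["R"];o=-R.T@c["t"];d=R.T@np.linalg.inv(c["K"])@np.array([u,v,1.]);return o,d
def onz(n,u,v,z):
    o,d=ray(n,u,v);return o+d*(z-o[2])/d[2]
def tri(a,b):
    o1,d1=ray("top",*a);o2,d2=ray("scene",*b)
    d1/=np.linalg.norm(d1);d2/=np.linalg.norm(d2)
    s=np.linalg.lstsq(np.c_[d1,-d2],o2-o1,rcond=None)[0]
    p,q=o1+s[0]*d1,o2+s[1]*d2
    return (p+q)/2,np.linalg.norm(p-q)
def proj(n,X):
    c=r.calibration(n);p=c["K"]@(c["R"]@np.asarray(X)+c["t"]);return p[:2]/p[2]
def tc(u,v):return (280+(u+.5)/4-.5,150+(v+.5)/4-.5)
def sc(u,v):return (270+(u+.5)/4.6-.5,130+(v+.5)/4.6-.5)
E
python3 - <<'E'
from h import *
np.set_printoptions(precision=4,suppress=True)
print("knob",onz("top",*tc(130,170),.040),tri(tc(130,170),sc(126,400)))
print("cap",onz("top",*tc(120,353),.045),tri(tc(120,353),sc(283,437)))
C=[onz("top",*tc(*p),.004) for p in((92,139),(173,142),(168,417),(81,415))]
C=np.array(C);print("plane corners",C,C.mean(0))
H=np.array([onz("top",*tc(*p),.1012) for p in((574,50),(657,33))]);print("high",H,H.mean(0))
L=np.array([onz("top",*tc(*p),.0635) for p in((650,430),(733,413))]);print("stop top uphill edge",L,L.mean(0))
B=np.array([onz("top",*tc(*p),.012) for p in((487,80),(587,466),(766,425))]);print("base",B,(B[0]+B[2])/2)
d=B[0]-B[1];print(np.degrees(np.arctan2(d[1],d[0])),np.linalg.norm(d))
h,l=H.mean(0),L.mean(0);d=h-l;print("deck yaw",np.degrees(np.arctan2(d[1],d[0])),np.linalg.norm(d[:2]))
print("tri hi left", tri(tc(574,50),sc(238,76)), "hi right",tri(tc(657,33),sc(258,45)))
a,b=C[:2].mean(0),C[2:].mean(0);d=a-b;print("plane yaw",np.degrees(np.arctan2(d[1],d[0])),np.linalg.norm(d))
E
```

```text
knob [0.5815 0.1085 0.04  ] (array([0.5841, 0.1091, 0.0247]), np.float64(0.0005967152627736138))
cap [0.4861 0.1158 0.045 ] (array([0.4862, 0.1159, 0.0435]), np.float64(3.997270862791822e-05))
plane corners [[0.6046 0.1299 0.004 ]
 [0.6016 0.0861 0.004 ]
 [0.4537 0.0929 0.004 ]
 [0.4561 0.1391 0.004 ]] [0.529 0.112 0.004]
high [[ 0.625  -0.1133  0.1012]
 [ 0.6322 -0.1544  0.1012]] [ 0.6286 -0.1339  0.1012]
stop top uphill edge [[ 0.4389 -0.1481  0.0635]
 [ 0.4461 -0.1899  0.0635]] [ 0.4425 -0.169   0.0635]
base [[ 0.6289 -0.0839  0.012 ]
 [ 0.4216 -0.1261  0.012 ]
 [ 0.4402 -0.221   0.012 ]] [ 0.5345 -0.1525  0.012 ]
11.502713642031537 0.21152062980840036
deck yaw 10.70611724888811 0.18936747359042716
tri hi left (array([ 0.6255, -0.1141,  0.0974]), np.float64(0.0005247184366356304)) hi right (array([ 0.6327, -0.1563,  0.0951]), np.float64(0.00185657212676008))
plane yaw -3.1064073083165264 0.14840896705349405
```

Emit:
{"fn": "send_rows", "kwargs": {"commands": [[0.84, 0.86, 0.2, 0, 0, -0.3, -1], [0.84, 0.86, 0.2, 0, 0, -0.3, -1], [0.84, 0.86, 0.2, 0, 0, -0.3, -1], [0.84, 0.86, 0, 0, 0, -0.3, -1], [0.84, 0.86, 0, 0, 0, -0.3, -1], [0.84, 0.86, 0, 0, 0, -0.3, -1], [0.84, 0.86, 0, 0, 0, -0.3, -1], [0.84, 0.86, 0, 0, 0, -0.3, -1], [0.84, 0.86, 0, 0, 0, -0.3, -1], [0.84, 0.86, 0, 0, 0, -0.3, -1]]}}

```text
time: 0.93
ee_pos: [0.3982, -0.3399, 0.2358]
eef_rot: [1.0, -0.025, -0.003, -0.003]
ft_force: [0.3, -1.0, 0.8]
width: 0.0871
```

Emit:
{"fn": "send_rows", "kwargs": {"commands": [[0.4, 0.95, 0, 0, 0, 0, -1], [0.4, 0.95, 0, 0, 0, 0, -1], [0.4, 0.95, 0, 0, 0, 0, -1], [0.4, 0.95, 0, 0, 0, 0, -1], [0.3, 0.95, 0, 0, 0, 0, -1], [0.3, 0.95, 0, 0, 0, 0, -1], [0.3, 0.95, 0, 0, 0, 0, -1], [0.3, 0.95, 0, 0, 0, 0, -1], [0.3, 0.95, 0, 0, 0, 0, -1], [0.2, 0.95, 0, 0, 0, 0, -1]]}}

```text
time: 1.77
ee_pos: [0.5015, -0.0378, 0.233]
eef_rot: [1.0, -0.025, -0.005, -0.004]
ft_force: [0.4, -0.2, 0.1]
width: 0.0869
```

Emit:
{"fn": "send_rows", "kwargs": {"commands": [[0.2, 0.95, 0, 0, 0, 0, -1], [0.2, 0.95, 0, 0, 0, 0, -1], [0.2, 0.95, 0, 0, 0, 0, -1], [0.1, 0.8, 0, 0, 0, 0, -1], [0, 0.4, 0, 0, 0, 0, -1], [0, 0, 0, 0, 0, 0, -1]]}}

```text
time: 2.27
ee_pos: [0.5213, 0.0972, 0.2316]
eef_rot: [1.0, -0.02, -0.007, -0.005]
ft_force: [-0.3, -0.5, 0.1]
width: 0.0868
```

```bash
cat >>h.py <<'E'
from scipy.spatial.transform import Rotation as Ro
def delta(pos,yaw,pitch):
    """tool target: x_tool at yaw deg, tilted so +x goes up by pitch deg"""
    s=r.read_state()
    T=Ro.from_euler("z",yaw,degrees=True)*Ro.from_euler("y",-pitch,degrees=True)*Ro.from_euler("x",180,degrees=True)
    rv=(T*Ro.from_quat(s["eef_rot"]).inv()).as_rotvec(degrees=True)
    print("pos",s["ee_pos"].round(4),"t",s["time"],"w",s["width"].round(4),"F",s["ft_force"].round(1))
    print("shift units",((np.array(pos)-s["ee_pos"])/.03).round(2),"turn units",(rv/5).round(2))
E
python3 - <<'E'
from h import *
delta([.528,.112,.004],-3.7,0)
E
```

```text
Traceback (most recent call last):
  File "h.py", line 23, in delta
    print("pos",s["ee_pos"].round(4),"t",s["time"],"w",s["width"].round(4),"F",s["ft_force"].round(1))
                                                       ^^^^^^^^^^^^^^^^
AttributeError: 'float' object has no attribute 'round'
```

```bash
sed -i 's/s\["width"\].round(4)/s["width"]/' h.py
python3 - <<'E'
from h import *
delta([.528,.112,.004],-3.7,0)
E
```

```text
pos [0.5213 0.0972 0.2316] t 2.2667 w 0.08678683728024662 F [-0.3 -0.5  0.1]
shift units [ 0.22  0.49 -7.59] turn units [-0.13 -0.15 -0.27]
```

Emit:
{"fn": "send_rows", "kwargs": {"commands": [[0.22, 0.49, -0.5, -0.13, -0.15, -0.27, -1], [0, 0, -0.9, 0, 0, 0, -1], [0, 0, -0.9, 0, 0, 0, -1], [0, 0, -0.9, 0, 0, 0, -1], [0, 0, -0.9, 0, 0, 0, -1], [0, 0, -0.6, 0, 0, 0, -1], [0, 0, 0, 0, 0, 0, -1]]}}

```text
time: 2.85
ee_pos: [0.5281, 0.1061, 0.0851]
eef_rot: [0.999, -0.034, 0.001, 0.002]
ft_force: [-0.2, -0.2, 0.0]
width: 0.0867
```

```bash
python3 - <<'E'
from h import *
delta([.528,.112,.004],-3.7,0)
a=r.camera("top")[150:275,240:400];b=r.camera("scene")[130:300,230:400]
cv2.imwrite("pics/p1.png",np.hstack([cv2.resize(a,(448,350)),cv2.resize(b,(350,350))]))
E
```

```text
pos [0.5281 0.1061 0.0851] t 2.85 w 0.08672275877572527 F [-0.2 -0.2  0. ]
shift units [-0.   0.2 -2.7] turn units [0.04 0.03 0.04]
```

View pics/p1.png

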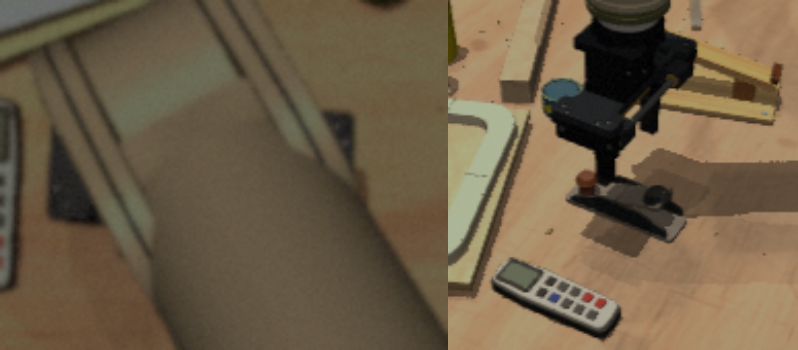

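The open fingers are over the plane with the jaws across it, and the meter is well clear, so I'll go down.

Emit:
{"fn": "send_rows", "kwargs": {"commands": [[0, 0.2, -0.6, 0.04, 0.03, 0.04, -1], [0, 0, -0.6, 0, 0, 0, -1], [0, 0, -0.6, 0, 0, 0, -1], [0, 0, -0.4, 0, 0, 0, -1], [0, 0, -0.25, 0, 0, 0, -1], [0, 0, 0, 0, 0, 0, -1]]}}

```text
time: 3.45
ee_pos: [0.5376, 0.1115, 0.0227]
eef_rot: [0.999, -0.035, 0.01, -0.001]
ft_force: [-1.2, -0.2, -0.3]
width: 0.0869
```

```bash
python3 - <<'E'
from h import *
delta([.528,.112,.004],-3.7,0)
E
```

```text
pos [0.5376 0.1115 0.0227] t 3.45 w 0.08686671242148537 F [-1.2 -0.2 -0.3]
shift units [-0.32  0.02 -0.62] turn units [-0.01  0.22  0.05]
```

Emit:
{"fn": "send_rows", "kwargs": {"commands": [[-0.32, 0, -0.2, 0, 0.22, 0, -1], [0, 0, -0.2, 0, 0, 0, -1], [0, 0, 0, 0, 0, 0, -1]]}}

```text
time: 3.7
ee_pos: [0.5288, 0.1114, 0.0125]
eef_rot: [0.999, -0.035, 0.001, -0.001]
ft_force: [0.5, -0.4, -0.9]
width: 0.0871
```

```bash
python3 - <<'E'
from h import *
delta([.528,.112,.004],-3.7,0);s=r.read_state();print(s["joint_positions"].round(3),s["torque"])
E
```

```text
pos [0.5288 0.1114 0.0125] t 3.7 w 0.08706870098262978 F [ 0.5 -0.4 -0.9]
shift units [-0.03  0.02 -0.28] turn units [-0.01  0.02  0.06]
[ 0.24   0.445 -0.626  1.868  0.32   0.928 -2.174] [ 1.09914664e-02  2.46493007e-02 -9.26331402e-05]
```

Emit:
{"fn": "send_rows", "kwargs": {"commands": [[-0.03, 0, -0.15, 0, 0, 0.05, -1], [0, 0, -0.1, 0, 0, 0, -1], [0, 0, 0, 0, 0, 0, -1]]}}

```text
time: 3.95
ee_pos: [0.5284, 0.1115, 0.0052]
eef_rot: [0.999, -0.032, 0.002, -0.001]
ft_force: [0.4, -0.4, 0.4]
width: 0.0873
```

Emit:
{"fn": "send_rows", "kwargs": {"commands": [[0, 0, 0, 0, 0, 0, 0.1], [0, 0, 0, 0, 0, 0, 0.3], [0, 0, 0, 0, 0, 0, 0.6], [0, 0, 0, 0, 0, 0, 1], [0, 0, 0, 0, 0, 0, 1], [0, 0, 0, 0, 0, 0, 1], [0, 0, 0, 0, 0, 0, 1]], "grip_force": 40}}

```text
time: 4.53
ee_pos: [0.529, 0.1121, 0.0058]
eef_rot: [0.999, -0.032, 0.002, -0.001]
ft_force: [1.2, 3.7, -1.8]
width: 0.0483
```

```bash
python3 - <<'E'
from h import *
delta([.528,.112,.004],-3.7,0)
E
```

```text
pos [0.529  0.1121 0.0058] t 4.5333 w 0.048349546667556656 F [ 1.2  3.7 -1.8]
shift units [-0.03 -0.   -0.06] turn units [-0.02  0.05  0.  ]
```

Emit:
{"fn": "send_rows", "kwargs": {"commands": [[0, 0, 0, 0, 0, 0, 1], [0, 0, 0, 0, 0, 0, 1], [0, 0, 0, 0, 0, 0, 1]]}}

```text
time: 4.78
ee_pos: [0.529, 0.1123, 0.0058]
eef_rot: [0.999, -0.032, 0.002, -0.001]
ft_force: [-0.3, 0.8, -0.3]
width: 0.0457
```

Emit:
{"fn": "send_rows", "kwargs": {"commands": [[0, 0, 0.2, 0, 0, 0, 1], [0, 0, 0.4, 0, 0, 0, 1], [0, 0, 0.6, 0, 0, 0, 1], [0, 0, 0.7, 0, 0, 0, 1], [0, 0, 0.7, 0, 0, 0, 1], [0, 0, 0.7, 0, 0, 0, 1], [0, 0, 0.7, 0, 0, 0, 1], [0, 0, 0.6, 0, 0, 0, 1], [0, 0, 0.3, 0, 0, 0, 1], [0, 0, 0, 0, 0, 0, 1]]}}

```text
time: 5.62
ee_pos: [0.5192, 0.1097, 0.1588]
eef_rot: [0.999, -0.031, -0.006, 0.001]
ft_force: [-0.3, 0.3, -7.9]
width: 0.0457
```

```bash
python3 - <<'E'
from h import *
delta([.528,.112,.2],-3.7,0)
a=r.camera("top")[150:275,240:400];b=r.camera("scene")[80:250,230:400]
cv2.imwrite("pics/p2.png",np.hstack([cv2.resize(a,(300,235)),cv2.resize(b,(235,235))]) if 0 else cv2.resize(b,(560,560)))
E
```

```text
pos [0.5192 0.1097 0.1588] t 5.6167 w 0.04574237895013178 F [-0.3  0.3 -7.9]
shift units [0.29 0.08 1.37] turn units [ 0.02 -0.14 -0.02]
```

View pics/p2.png

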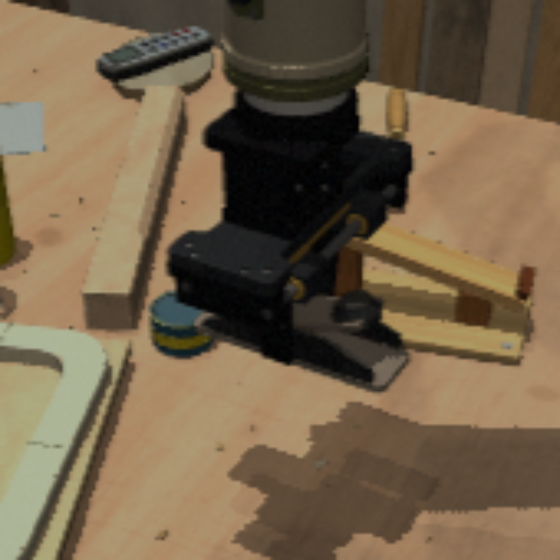

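```bash
cat >>h.py <<'E'
O=np.array([.5355,-.1520,.076]);YAW=11.1
RD=(Ro.from_euler("z",YAW,degrees=True)*Ro.from_euler("y",-15,degrees=True)).as_matrix()
def deck(x,y,z): return O+RD@np.array([x,y,z])
E
python3 - <<'E'
from h import *
print(deck(-.017,0,.1));delta(deck(-.017,0,.1),YAW,15)
E
```

```text
[ 0.49398873 -0.16014419  0.16819266]
pos [0.5185 0.1094 0.1566] t 5.7167 w 0.0456572039589804 F [-0.5 -0.4 -9.3]
shift units [-0.82 -8.99  0.39] turn units [ 0.24 -3.17  2.93]
```

Emit:
{"fn": "send_rows", "kwargs": {"commands": [[0.1, -0.2, 0.4, 0, -0.1, 0.1, 1], [0, -0.5, 0.4, 0.02, -0.25, 0.25, 1], [0, -0.7, 0.3, 0.02, -0.3, 0.28, 1], [0, -0.8, 0.1, 0.02, -0.3, 0.28, 1], [0, -0.8, 0, 0.02, -0.3, 0.28, 1], [0, -0.8, 0, 0.02, -0.3, 0.28, 1], [0, -0.8, 0, 0.02, -0.3, 0.28, 1], [0, -0.8, 0, 0.02, -0.3, 0.28, 1], [0, -0.8, 0, 0.02, -0.3, 0.28, 1], [0, -0.8, 0, 0.02, -0.3, 0.28, 1]]}}

```text
time: 6.55
ee_pos: [0.5098, -0.1018, 0.1768]
eef_rot: [0.99, 0.093, 0.103, -0.011]
ft_force: [0.7, -0.3, -8.4]
width: 0.0457
```

```bash
python3 - <<'E'
from h import *
delta(deck(-.017,0,.1),YAW,15)
E
```

```text
pos [ 0.5098 -0.1018  0.1768] t 6.55 w 0.04572569738214393 F [ 0.7 -0.3 -8.4]
shift units [-0.53 -1.94 -0.29] turn units [ 0.09 -0.63  0.07]
```

Emit:
{"fn": "send_rows", "kwargs": {"commands": [[-0.1, -0.7, 0, 0, -0.2, 0, 1], [-0.2, -0.6, 0, 0.04, -0.2, 0, 1], [-0.15, -0.4, 0, 0.04, -0.2, 0, 1], [0, 0, 0, 0, 0, 0, 1], [0, 0, 0, 0, 0, 0, 1]]}}

```text
time: 6.97
ee_pos: [0.4867, -0.1612, 0.1663]
eef_rot: [0.988, 0.089, 0.122, -0.014]
ft_force: [0.1, 1.1, -7.7]
width: 0.0455
```

```bash
python3 - <<'E'
from h import *
delta(deck(-.017,0,.05),YAW,15)
E
```

```text
pos [ 0.4867 -0.1612  0.1663] t 6.9667 w 0.045466821043385786 F [ 0.1  1.1 -7.7]
shift units [ 0.67  0.12 -1.55] turn units [-0.04 -0.18  0.16]
```

Emit:
{"fn": "send_rows", "kwargs": {"commands": [[0.25, 0.05, -0.4, -0.02, -0.09, 0.08, 1], [0.25, 0.05, -0.5, -0.02, -0.09, 0.08, 1], [0.17, 0, -0.4, 0, 0, 0, 1], [0, 0, 0, 0, 0, 0, 1], [0, 0, 0, 0, 0, 0, 1]]}}

```text
time: 7.38
ee_pos: [0.5044, -0.1541, 0.121]
eef_rot: [0.987, 0.098, 0.125, -0.015]
ft_force: [-0.4, -0.4, -6.8]
width: 0.0458
```

```bash
python3 - <<'E'
from h import *
delta(deck(-.017,0,.05),YAW,15)
print(proj("scene",deck(0,0,0)))
a=r.camera("top");cv2.imwrite("pics/top3.png",a)
b=r.camera("scene");cv2.imwrite("pics/scene3.png",b)
cv2.imwrite("pics/p3.png",cv2.resize(b[80:220,270:420],None,fx=4,fy=4,interpolation=cv2.INTER_CUBIC))
cv2.imwrite("pics/p3t.png",cv2.convertScaleAbs(cv2.resize(a[130:280,360:520],None,fx=4,fy=4,interpolation=cv2.INTER_CUBIC),alpha=1.7))
E
```

```text
pos [ 0.5044 -0.1541  0.121 ] t 7.3833 w 0.045830019765575 F [-0.4 -0.4 -6.8]
shift units [ 0.08 -0.12 -0.04] turn units [-0.05 -0.11 -0.05]
[355.20060228 153.68138054]
```

View pics/p3.png

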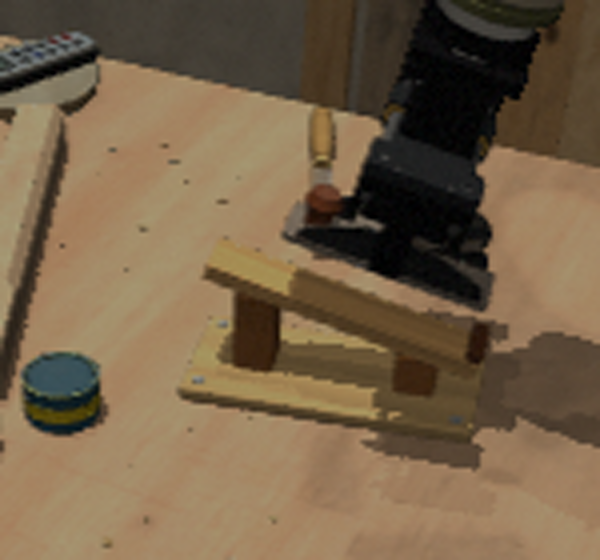

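View pics/p3t.png

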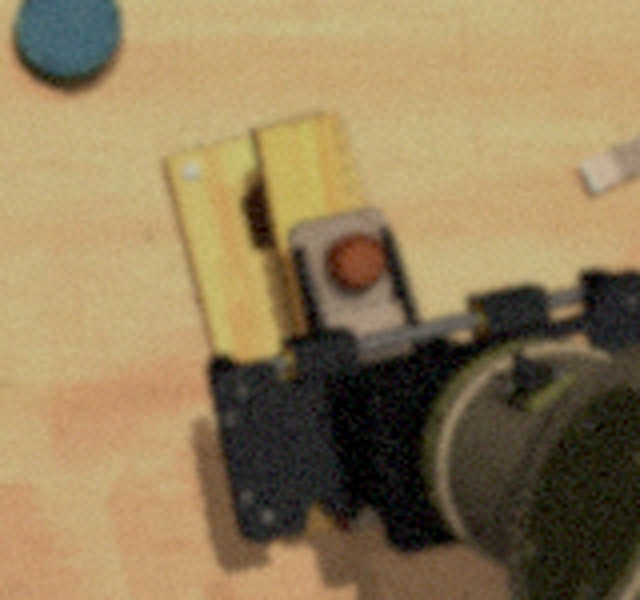

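```bash
python3 - <<'E'
from h import *
np.set_printoptions(precision=4,suppress=True)
s=r.read_state();p=s["ee_pos"];A=Ro.from_quat(s["eef_rot"]).as_matrix();A=A@np.diag([1,-1,-1])
t=lambda u,v:(360+(u+.5)/4-.5,130+(v+.5)/4-.5)
c=lambda u,v:(270+(u+.5)/4-.5,80+(v+.5)/4-.5)
D=lambda X:RD.T@(X-O)
for zz in(.028,.032):
  X=p+A@np.array([.054,0,zz]);print("pred knob",X,proj("top",X),proj("scene",X))
print("obs",t(357,262),c(322,198))
for n,a,b in(("knob",t(357,262),c(322,198)),("front L",t(290,227),c(285,236))):
  X,e=tri(a,b);print(n,X,e,"tool",A.T@(X-p),"deck",D(X))
print("TCP deck",D(p))
# predicted sole corners in scene, per grip assumption
for q in((.074,.023,-.0058),(-.076,.023,-.0058)):
  X=p+A@np.array(q);print(q,(np.array(proj("scene",X))-[270,80])*4,(np.array(proj("top",X))-[360,130])*4)
for q in((.0975,.02,0),(.0975,-.02,0),(-.0975,.02,0)):
  print("deck",q,(np.array(proj("scene",deck(*q)))-[270,80])*4,(np.array(proj("top",deck(*q)))-[360,130])*4)
E
```

```text
pred knob [ 0.5489 -0.1458  0.1623] [449.856  195.4712] [351.7015 126.9088]
pred knob [ 0.5479 -0.146   0.1661] [450.5424 195.6957] [352.1424 125.6908]
obs (448.875, 195.125) (350.125, 129.125)
knob [ 0.5517 -0.1456  0.1547] 0.0023838613785900427 tool [ 0.0549 -0.0004  0.0199] deck [0.0369 0.0031 0.0715]
front L [ 0.5703 -0.1215  0.1329] 0.001980143356502947 tool [ 0.0716  0.0195 -0.007 ] deck [0.0534 0.0233 0.0446]
TCP deck [-0.0181  0.0035  0.0521]
(0.074, 0.023, -0.0058) [278.1359 234.1825] [281.8517 224.2662]
(-0.076, 0.023, -0.0058) [483.473  311.0753] [341.4932 527.9088]
deck (0.0975, 0.02, 0) [206.9964 260.261 ] [254.6012 130.2752]
deck (0.0975, -0.02, 0) [221.1244 232.1219] [333.666  112.4644]
deck (-0.0975, 0.02, 0) [464.1856 359.2673] [327.2808 508.149 ]
```

```bash
python3 - <<'E'
from h import *
delta(deck(-.017,0,.018),YAW,15)
E
```

```text
pos [ 0.5045 -0.1545  0.1216] t 7.4833 w 0.04582717059318603 F [ 0.3  0.4 -7.4]
shift units [ 0.34 -0.05 -1.09] turn units [-0.04 -0.1  -0.05]
```

Emit:
{"fn": "send_rows", "kwargs": {"commands": [[0.08, -0.03, -0.2, -0.02, -0.05, -0.03, 1], [0.08, -0.02, -0.25, -0.02, -0.05, -0.02, 1], [0.08, 0, -0.25, 0, 0, 0, 1], [0.06, 0, -0.2, 0, 0, 0, 1], [0.04, 0, -0.15, 0, 0, 0, 1], [0, 0, 0, 0, 0, 0, 1], [0, 0, 0, 0, 0, 0, 1]]}}

```text
time: 8.07
ee_pos: [0.5162, -0.1566, 0.0886]
eef_rot: [0.987, 0.095, 0.131, -0.011]
ft_force: [0.2, 0.3, -7.5]
width: 0.0457
```

```bash
python3 - <<'E'
from h import *
delta(deck(-.017,0,.006),YAW,15);print(RD.T@(r.read_state()["ee_pos"]-O))
b=r.camera("scene");cv2.imwrite("pics/p4.png",cv2.resize(b[80:220,270:420],None,fx=4,fy=4,interpolation=cv2.INTER_CUBIC))
a=r.camera("top")
cv2.imwrite("pics/p4t.png",cv2.convertScaleAbs(cv2.resize(a[130:280,360:520],None,fx=4,fy=4,interpolation=cv2.INTER_CUBIC),alpha=1.7))
E
```

```text
pos [ 0.5162 -0.1566  0.0886] t 8.0667 w 0.04567121500525941 F [ 0.2  0.3 -7.5]
shift units [ 0.06  0.04 -0.37] turn units [0.02 0.03 0.02]
[-0.01591036 -0.00083601  0.01727032]
```

View pics/p4.png

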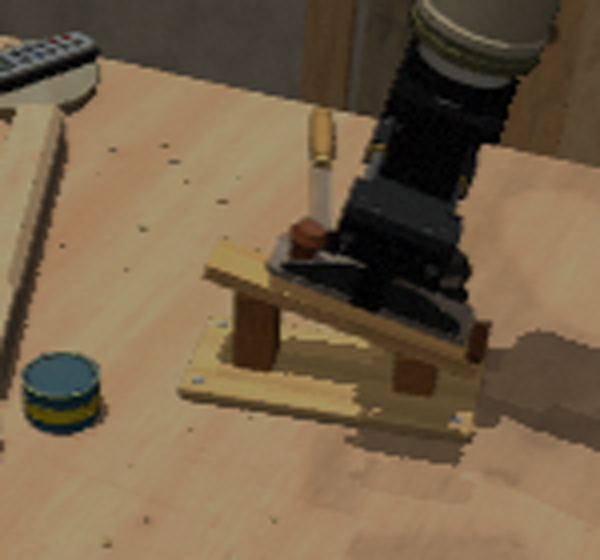

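View pics/p4t.png

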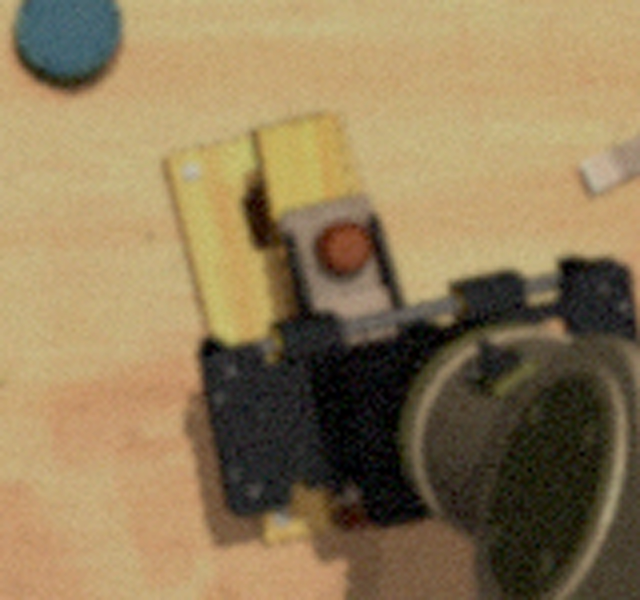

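The plane hovers about 11 mm above the deck, aligned with it, with its tail just uphill of the stop. I'll lower it slowly to contact.

Emit:
{"fn": "send_rows", "kwargs": {"commands": [[0.03, 0.01, -0.1, 0.01, 0.02, 0.01, 1], [0.03, 0.01, -0.1, 0, 0, 0, 1], [0.02, 0.01, -0.08, 0, 0, 0, 1], [0, 0, 0, 0, 0, 0, 1]]}}

```text
time: 8.5
ee_pos: [0.5194, -0.1562, 0.0807]
eef_rot: [0.987, 0.096, 0.131, -0.011]
ft_force: [-0.7, 0.1, -8.2]
width: 0.0456
```

```bash
python3 - <<'E'
from h import *
delta(deck(-.017,0,.006),YAW,15);print(RD.T@(r.read_state()["ee_pos"]-O))
E
```

```text
pos [ 0.5194 -0.1562  0.0807] t 8.5 w 0.045581329703750194 F [-0.7  0.1 -8.2]
shift units [-0.05  0.02 -0.11] turn units [0.03 0.03 0.01]
[-0.01480996 -0.00100909  0.00886426]
```

Emit:
{"fn": "send_rows", "kwargs": {"commands": [[0, 0.02, -0.06, 0.03, 0.03, 0.01, 1], [0, 0, -0.05, 0, 0, 0, 1], [0, 0, 0, 0, 0, 0, 1]]}}

```text
time: 8.75
ee_pos: [0.5196, -0.1555, 0.0775]
eef_rot: [0.987, 0.096, 0.13, -0.013]
ft_force: [-2.4, 0.5, -4.6]
width: 0.0459
```

```bash
python3 - <<'E'
from h import *
delta(deck(-.017,0,.006),YAW,15);s=r.read_state();print(RD.T@(s["ee_pos"]-O),RD.T@s["ft_force"],RD.T@s["torque"])
E
```

```text
pos [ 0.5196 -0.1555  0.0775] t 8.75 w 0.04585844784539097 F [-2.4  0.5 -4.6]
shift units [-0.06  0.   -0.  ] turn units [-0.01 -0.   -0.  ]
[-0.01537449 -0.00040317  0.00563113] [-3.3841114   0.94908253 -3.83306583] [0.23222465 0.97869557 0.11565459]
```

Emit:
{"fn": "send_rows", "kwargs": {"commands": [[0, 0, -0.05, 0, 0, 0, 1], [0, 0, -0.05, 0, 0, 0, 1], [0, 0, 0, 0, 0, 0, 1]]}}

```text
time: 9.0
ee_pos: [0.5198, -0.1556, 0.0779]
eef_rot: [0.987, 0.096, 0.13, -0.012]
ft_force: [0.3, 0.2, -8.4]
width: 0.0456
```

```bash
python3 - <<'E'
from h import *
delta(deck(-.017,0,.006),YAW,15);s=r.read_state();print(RD.T@(s["ee_pos"]-O),RD.T@s["ft_force"],RD.T@s["torque"])
b=r.camera("scene");cv2.imwrite("pics/p5.png",cv2.resize(b[110:200,300:410],None,fx=6,fy=6,interpolation=cv2.INTER_CUBIC))
E
```

```text
pos [ 0.5198 -0.1556  0.0779] t 9.0 w 0.045622753512931546 F [ 0.3  0.2 -8.4]
shift units [-0.06  0.01 -0.02] turn units [0. 0. 0.]
[-0.015065   -0.00055785  0.00603924] [-1.85484757  0.09430468 -8.17921516] [-0.00150648  0.83589206 -0.03550342]
```

View pics/p5.png

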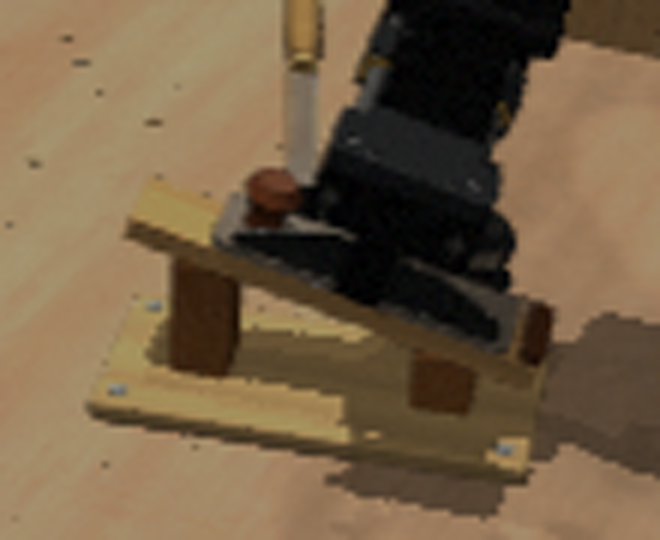

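Emit:
{"fn": "send_rows", "kwargs": {"commands": [[0, 0, -0.1, 0, 0, 0, 1], [0, 0, -0.06, 0, 0, 0, 1]]}}

```text
time: 9.22
ee_pos: [0.5208, -0.1558, 0.0769]
eef_rot: [0.987, 0.096, 0.131, -0.012]
ft_force: [-24.1, 4.1, 30.5]
width: 0.0455
```

```bash
python3 - <<'E'
from h import *
delta(deck(-.017,0,.006),YAW,15);s=r.read_state();print(RD.T@(s["ee_pos"]-O),RD.T@s["ft_force"],RD.T@s["torque"])
E
```

```text
pos [ 0.5208 -0.1558  0.0769] t 9.2167 w 0.04554538621820275 F [-24.1   4.1  30.5]
shift units [-0.1   0.01  0.02] turn units [ 0.02  0.02 -0.01]
[-0.01441235 -0.0008913   0.00477989] [-14.18601987   8.65340527  35.34175048] [2.56125792 3.54277846 0.152685  ]
```

Emit:
{"fn": "send_rows", "kwargs": {"commands": [[0, 0, 0, 0, 0, 0, 1], [0, 0, 0, 0, 0, 0, 1]], "grip_force": 10}}

```text
time: 9.38
ee_pos: [0.5212, -0.156, 0.0776]
eef_rot: [0.987, 0.096, 0.131, -0.011]
ft_force: [-0.4, -1.1, -8.1]
width: 0.0457
```

```bash
python3 - <<'E'
from h import *
delta(deck(-.017,0,.006),YAW,15);s=r.read_state();print(RD.T@(s["ee_pos"]-O),RD.T@s["ft_force"],RD.T@s["torque"])
E
```

```text
pos [ 0.5212 -0.156   0.0776] t 9.3833 w 0.04570627859273455 F [-0.4 -1.1 -8.1]
shift units [-0.11  0.02 -0.01] turn units [ 0.03  0.03 -0.01]
[-0.01390869 -0.00113986  0.00539909] [-2.68831421 -0.95410258 -7.69802181] [ 0.0669706   0.82014173 -0.00193612]
```

Emit:
{"fn": "send_rows", "kwargs": {"commands": [[0, 0, -0.06, 0, 0, 0, 1], [0, 0, -0.03, 0, 0, 0, 0], [0, 0, 0, 0, 0, 0, -0.3], [0, 0, 0, 0, 0, 0, -0.6], [0, 0, 0, 0, 0, 0, -1], [0, 0, 0, 0, 0, 0, -1], [0, 0, 0, 0, 0, 0, -1], [0, 0, 0, 0, 0, 0, -1]]}}

```text
time: 10.05
ee_pos: [0.5264, -0.1571, 0.0786]
eef_rot: [0.986, 0.096, 0.136, -0.009]
ft_force: [0.7, -0.3, 0.2]
width: 0.0779
```

```bash
python3 - <<'E'
from h import *
delta(deck(-.017,0,.006),YAW,15);s=r.read_state();print(RD.T@(s["ee_pos"]-O),RD.T@s["ft_force"],RD.T@s["torque"])
b=r.camera("scene");cv2.imwrite("pics/p6.png",cv2.resize(b[110:200,300:410],None,fx=6,fy=6,interpolation=cv2.INTER_CUBIC))
E
```

```text
pos [ 0.5264 -0.1571  0.0786] t 10.05 w 0.07790067828262301 F [ 0.7 -0.3  0.2]
shift units [-0.29  0.05 -0.04] turn units [0.06 0.16 0.  ]
[-0.00886669 -0.00322882  0.00511662] [ 0.70645045 -0.38668078  0.05966437] [-0.01223985  0.29833221  0.02653538]
```

View pics/p6.png

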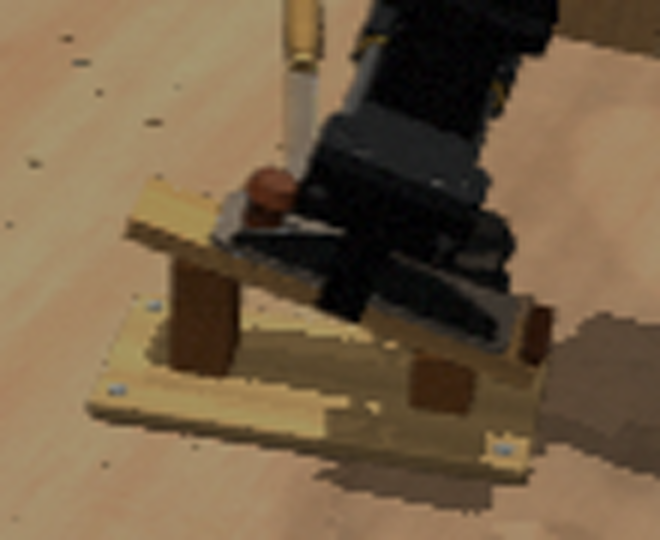

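Emit:
{"fn": "send_rows", "kwargs": {"commands": [[-0.29, 0.05, 0, 0.04, 0.12, 0, -1], [-0.12, 0, 0.2, 0, 0.04, 0, -1]]}}

```text
time: 10.27
ee_pos: [0.5129, -0.155, 0.0837]
eef_rot: [0.987, 0.096, 0.128, -0.013]
ft_force: [0.2, 0.8, 0.2]
width: 0.086
```

Emit:
{"fn": "send_rows", "kwargs": {"commands": [[-0.15, -0.02, 0.5, 0, 0, 0, -1], [-0.18, -0.03, 0.7, 0, 0, 0, -1], [-0.18, -0.03, 0.7, 0, 0, 0, -1], [-0.18, -0.03, 0.7, 0, 0, 0, -1], [-0.18, -0.03, 0.7, 0, 0, 0, -1], [-0.3, -0.3, 0.6, 0, 0, 0, -1]]}}

```text
time: 10.77
ee_pos: [0.4719, -0.1646, 0.2042]
eef_rot: [0.987, 0.098, 0.125, -0.015]
ft_force: [0.1, -0.1, -0.4]
width: 0.087
```

Emit:
{"fn": "send_rows", "kwargs": {"commands": [[0, -0.8, 0.3, 0, 0, 0, -1], [0, -0.9, 0.3, 0, 0, 0, -1], [0, -0.9, 0.2, 0, 0, 0, -1], [0, -0.9, 0, 0, 0, 0, -1], [0, -0.9, 0, 0, 0, 0, -1], [0, -0.9, 0, 0, 0, 0, -1], [0, -0.9, 0, 0, 0, 0, -1], [0, -0.5, 0, 0, 0, 0, -1], [0, 0, 0, 0, 0, 0, -1]]}}

```text
time: 11.52
ee_pos: [0.4669, -0.3751, 0.2414]
eef_rot: [0.987, 0.099, 0.129, -0.01]
ft_force: [-0.6, -0.5, 0.2]
width: 0.0871
```

```bash
python3 - <<'E'
from h import *
delta(deck(-.017,0,.006),YAW,15)
b=r.camera("scene");a=r.camera("top");cv2.imwrite("pics/scene7.png",b);cv2.imwrite("pics/top7.png",a)
cv2.imwrite("pics/p7.png",cv2.convertScaleAbs(cv2.resize(b[110:200,300:410],None,fx=6,fy=6,interpolation=cv2.INTER_CUBIC),alpha=1.3))
cv2.imwrite("pics/p7t.png",cv2.convertScaleAbs(cv2.resize(a[150:280,380:500],None,fx=4.5,fy=4.5,interpolation=cv2.INTER_CUBIC),alpha=1.8))
# meter shift check
t0=cv2.imread("pics/top0.png")
d=cv2.absdiff(t0[170:270,205:265],a[170:270,205:265]);print("meter diff max/mean",d.max(),d.mean())
E
```

```text
pos [ 0.4669 -0.3751  0.2414] t 11.5167 w 0.08705667940039052 F [-0.6 -0.5  0.2]
shift units [ 1.7   7.32 -5.47] turn units [ 0.07 -0.02 -0.07]
meter diff max/mean 26 2.2016666666666667
```

View pics/p7.png

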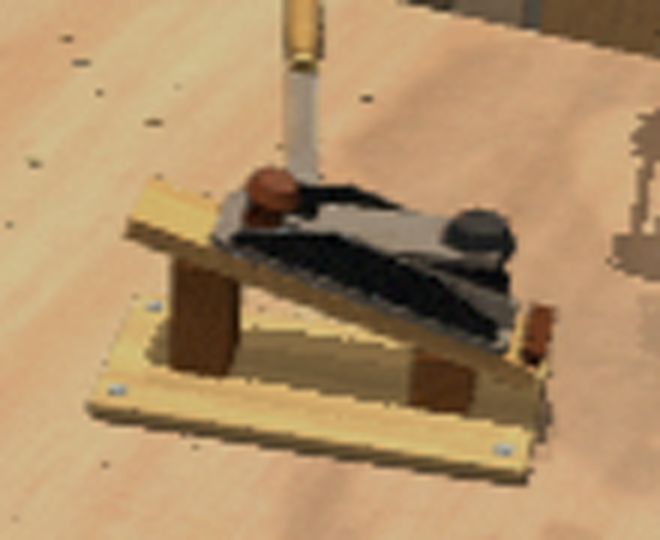

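View pics/p7t.png

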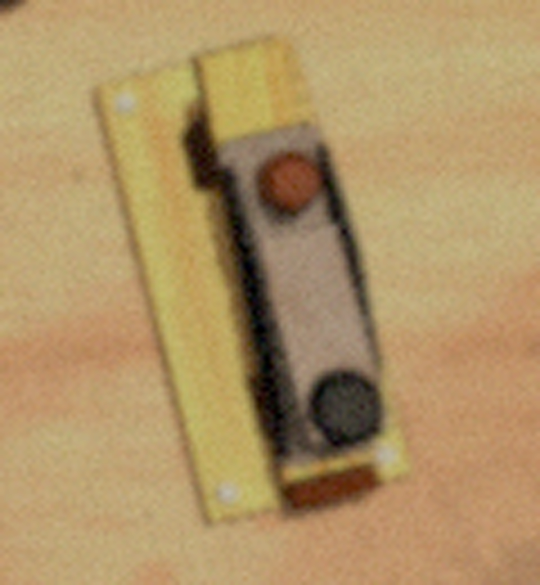

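```bash
python3 - <<'E'
from h import *
np.set_printoptions(precision=4,suppress=True)
t=lambda u,v:(380+(u+.5)/4.5-.5,150+(v+.5)/4.5-.5)
def hit(u,v,z):
    o,d=ray("top",*t(u,v));o=RD.T@(o-O);d=RD.T@d;return o+d*(z-o[2])/d[2]
k=hit(290,181,.040);c=hit(346,405,.045)
print("knob",k,"cap",c,"deg",np.degrees(np.arctan2((k-c)[1],(k-c)[0])))
print("front",hit(217,141,.003),hit(318,125,.003),"rear",hit(280,468,.003),hit(381,448,.003))
print("deck hi",hit(198,55,0),hit(290,38,0),"stop",hit(283,488,.01),hit(376,467,.01))
E
```

```text
knob [0.0422 0.0012 0.04  ] cap [-0.0566 -0.0033  0.045 ] deg 2.603758759409313
front [0.0605 0.0195 0.003 ] [ 0.0576 -0.0255  0.003 ] rear [-0.0896  0.0194  0.003 ] [-0.0911 -0.0269  0.003 ]
deck hi [0.0989 0.0198 0.    ] [ 0.0973 -0.0213  0.    ] stop [-0.0968  0.0214  0.01  ] [-0.0969 -0.0211  0.01  ]
```

```bash
python3 - <<'E'
from bench import r
print(r.close_job())
E
```

```text
the job is handed in; nothing more can be done
None
```

The block plane is parked on the sloped rest with its knob end uphill. I handed the job in at about 11.6 s of the 42 s; no verdict was reported.

**How it went:** I gripped the plane by its side walls at 40 N and lifted it well above the 0.06 m mark. I then tilted it 15° to match the deck, lowered it to contact, opened the jaws and moved the arm clear.

**Last measurements (camera):**

| Check | Measured | Allowed |
|---|---|---|
| Lengthwise position (negative is downhill) | about -15 mm | ±30 mm |
| Sideways position | about -1 to -3 mm | ±15 mm |
| Angle to the deck | about 2 to 3° | about 11° |

- **Sole flat:** the side view shows it flat on the deck, just clear of the stop. I judged this by eye and did not measure it.
- **At rest:** by eye the plane had not moved between the pictures at release and after the arm had left.
- **Moisture meter:** its patch of the top view is unchanged apart from slight picture differences (mean 2 grey levels).

**What didn't go to plan:**
- **Pressing force:** one press during the set-down was firmer than I meant. The wrist force reached about 39 N for a moment, against the 120 N wrist limit. I relaxed it before opening the jaws.
- **Tool drift:** the tool drifted about 5 mm uphill while the jaws opened. The plane stayed put, and I corrected the drift before backing away.
- **Knob height:** my two-view height for the knob came out 10 to 15 mm low. I relied on the top view with the known heights instead.

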